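Lock the exhaust silencer into the air manifold

TASK

Take the ribbed brass silencer out of the wooden stand and push its steel stem fully home into the open push-in coupling on the air manifold, past the grip until it bottoms, without forcing it (stay below 30 N). Then tug it upwards with about 12 N for a good half second to prove that it has locked, and let go. Leave the spare plug, the wrench and the oil can where they are.

Things in the scene. Friction and masses are not known exactly. Their poses are not given: they have to be found in the camera images.
- silencer: Loose exhaust silencer, 0.09 to 0.18 kg, 91 mm long. Origin at the stem's lower end; z runs up its axis. Steel stem: cone from 7 mm diameter at the tip to 14 mm at z = 8 mm, 14 mm to z = 14, retaining groove of 9 mm diameter from z = 14 to 27, 14 mm again to z = 46. It starts upright in one of the stand's two holes (which one varies), hanging by the head's underside.
- head (a point): Centre of the silencer's head, 68 mm above the stem's lower end: a ribbed brass cylinder, 24 mm diameter and 45 mm high (z = 46 to 91 mm of the silencer). Hold it here.
- stand: Fixed wooden block, 75 mm (its x) by 135 mm (its y) by 55 mm high, origin at the centre of its underside. Two vertical holes, 17 mm diameter and 50 mm deep, at y = -36 and y = +36 mm. The silencer hangs in one, the spare plug in the other.
- spare_plug: Bystander: plain steel plug, same stem diameter and length but no groove, with a short hexagonal head 25 mm wide and 18 mm high. Origin at the lower end of its stem, z up. Stands in the other hole. Leave it.
- manifold: Fixed aluminium bar on a foot plate, 200 mm long along its y, 50 mm wide, bar top at 40 mm, origin at the centre of its underside, z up. In its middle the round steel coupling, 34 mm diameter up to 66 mm, then a black collar of 26 mm diameter up to 75 mm. Hexagonal blanks, up to 58 mm high, are screwed in at y = -62 and +62 mm.
- mouth (a point): Centre of the coupling's open mouth, at the collar's top; z up along the coupling's axis. Straight bore of 16 mm. Nominal depths below it: sprung jaws' top 12 mm, jaws' underside 17, valve disc 24. All of these sit together up to 5 mm higher or lower in each coupling, unseen. The stem bottoms at a tip depth of 31 to 41 mm; locked and let go, its tip is 26 to 36 mm deep.
- bore (a point): Point in the bore 30 mm below the mouth. The stem's cone spreads the four jaws at some 5 to 15 N; then it slides with 0 to 6 N, to which the valve disc's spring adds 1.5 N, rising 0.5 N per mm. With the disc 7 mm down the jaws snap into the groove and lock the stem for good; 5 mm further it bottoms hard. The spring then lifts a released stem those 5 mm, against the jaws.
- poppet (a joint): Travel of the valve disc inside the coupling, in m: 0 untouched (closed), positive downwards, 0.007 when held by the locked stem, 0.012 at its hard stop. Pulling on a locked stem leaves it at about 0.007.
- wrench: Bystander: steel spanner, 170 mm long, lying flat on the bench beyond the work, origin at the centre of its underside, its length along its x. Leave it.
- oil_can: Bystander: upright blue metal can, 52 mm diameter, 110 mm high, origin at the centre of its underside. Leave it.
Mind the look-alikes: they are no part of the job. There is more than one size of the silencer; the job needs the larger. Of the things that look like the manifold, take the one that is nearest to the robot's base at the start.

How it is judged (in metres and radians):
On the way, in this order (a step that is already met when the one before it is completed fails the run):
1. the stem is pushed home in the coupling: valve disc more than 9.5 mm down with the stem on the coupling's axis (value of joint poppet above 0.0095 m and horizontal distance between silencer and mouth below 0.004 m and z of silencer in the frame of mouth below -0.025 m), for 0.1 s.
2. the held silencer is tugged upwards with some 8 N or more and stays locked (its contact forces in the coupling, 7 to 10 N when left alone, are added up) (contact force between silencer and manifold above 17 N and contact force between the fingers and silencer above 1 N and value of joint poppet between 0.0045 and 0.0084 m), for 0.2 s.
At the end, for the whole second after the job is handed in: The silencer stands locked in the coupling, let go and at rest: its tip more than 22 mm below the mouth and within 4 mm of the axis, upright within 0.12 rad, holding the valve disc 4.5 to 8.5 mm down (value of joint poppet between 0.0045 and 0.0085 m and horizontal distance between silencer and mouth below 0.004 m and z of silencer in the frame of mouth below -0.022 m and angle between silencer's own z axis and vertical below 0.12 rad and linear speed of silencer below 0.02 m/s); the robot touches nothing.
It fails at once if the silencer and the manifold press or pull on each other with more than 40 N (contact force between silencer and manifold above 40 N).
It fails at once if the robot itself presses on the manifold with more than 40 N (contact force between any of the fingers, the arm and manifold above 40 N).
It fails at once if the spare plug, the wrench or the oil can is moved by more than 20 mm (distance of any of spare_plug, wrench, oil_can from where it was at the start of the episode above 0.02 m).
It also fails if it takes over 51 s, if anything falls off the work surface, if the arm or the gripper's body presses on something with over 40 N, if the wrist force passes 120 N, or if a joint passes its speed limit or range.

ROBOT

A 6-joint arm with a two-finger parallel gripper is mounted at the origin on the work surface. World frame = base frame: x ahead of the robot, y to its left, z up, the work surface at z = 0. Lengths are in mm, angles in rad, forces in N, time in s.
With the tool pointing down it reaches from about 275 to 750 mm from the base axis. Payload 10.2 kg.
Tool frame: the origin (TCP) lies between the finger pads; the fingertips stand 8 mm ahead of it and the grasp point (between the pads) lies 11 mm behind it; z points along the fingers, x is the direction in which the jaws open and shut, and the axes are right-handed (so a half turn about z gives the same grasp; the last joint's range is limited). The gripper opens to 85 mm and grips with 20 to 120 N. Pads are 22 mm wide; open, the fingers measure 114 mm over their backs; the gripper's body (76 mm by 85 mm) begins 54 mm behind the grasp point. The pads swing forward as they close: fully open they stand 13 mm farther back than shut.
Start: joints at [0.927, 0.313, 1.498, -0, 1.331, -0.223], TCP at [214.471, 479.201, 239.294] pointing down, gripper open.
Joint ranges: [-2.94, 2.94], [-0.97, 2.17], [0.19, 2.56], [-1.23, 4.37], [0.02, 3.11], [-2.88, 2.88]. Speed limits (rad/s): [2.39, 2.39, 3.01, 3.14, 3.14, 3.14].

INTERFACE

Orientations are given as a unit quaternion [w, x, y, z].
In Python, from rig import sense, eyes, ctrl gives the robot as it stands.
- The arm moves only by the tool move_arm, never from a script. Its argument "rows" is a list that holds one entry, the list of rows, each a list of 5 numbers: the shift along the tool's x, y, z in mm, then the turn about the tool's z in units of 6 degrees (1.0 is 6 degrees), then the gripper command: -1 is shut, 1 is fully open, values between are in proportion. In form: [[[dx, dy, dz, roll, jaw], ...]]. A call has 1 to 12 rows; each row is the pose to reach, as a shift and turn from the pose measured when the call began, along the tool's axes at that moment; what a row does not reach only later rows make up. A row lasts 1/8 s, in which the tool goes at most 62.5 mm and 10.7 degrees, less where a joint would pass 70% of its speed; a pose out of reach is approached as far as the arm can. A call with a gripper value outside its range is refused whole. The fingers move at their own pace and stop on an object; "squeeze" is the grip in N (left out, the last holds). Time passes only in rows, so rows that repeat a pose let the fingers close. It gives the time, the measured TCP pose, the force and the opening at its end, in the units of the state.
- sense(): the state, without advancing time (a new reading comes with each control period).
- eyes.capture(name): name is "side" or "top"; returns a dict with "color" (400x640x3 uint8, blue, green, red), "vertical_fov" (degrees; the focal length in pixels is half the picture's height over the tangent of half this angle, whatever the lens; pixels are square), "cx", "cy" (the principal point, pixels), "xyz" and "attitude" of the camera in the world. Camera axes: x right, y down, z forward; pixel columns grow to the right and rows downward; lengths in mm; the calibration is good to about 2 mm. A picture is of the moment at which its call begins. There is no depth.
- ctrl.finish_job(): hands the job in, once; it reports no verdict.
The state is a dict: "time_s": time; "joints": joint angles; "dq": joint speeds; "tau": joint torques, N m; "eef_pos": TCP position; "ee_rot": TCP orientation; "force": force on the tool from outside, world axes, zero at the start; "wrist_torque": the same for the moment, N m; "grip_width": opening from 0.0 (shut) to 1.0 (fully open).
Only numpy, scipy, OpenCV 4.12 (cv2) and the standard library are available. Lean on these libraries where they do the work, as an engineer would, in place of code of your own. Each camera call takes 0.05 s, during which the arm holds its last target. There are 200 camera calls.

## Working session

There is one attempt and no reset: what is moved stays moved. The work goes in short steps, Python scripts to look and compute and a tool call to move; the robot and the scene stay as the last step left them, time stands still between calls to the robot, and variables do not carry over. Pictures are saved under pics/ and viewed, about 8 in all and at most 12, crops included, and the job is handed in when it is done.

Besides the shell and the picture viewer there is one more tool, called after "Emit:" as name(argument=value, ...), one argument or row to a line, values as JSON. move_arm: Moves the arm, as the interface text tells. Its arguments: {"type":"object","properties":{"rows":{"type":"array","items":{"type":"array","items":{"type":"array","items":{"type":"number"}}}},"squeeze":{"type":"number"}},"required":["rows"]}

```bash
mkdir -p pics
cat > h.py <<'E'
import numpy as np, cv2
from scipy.spatial.transform import Rotation as R
from rig import sense, eyes, ctrl
def cap(n):
    d=eyes.capture(n); d['f']=200/np.tan(np.radians(d['vertical_fov'])/2)
    q=np.array(d['attitude']); d['R']=R.from_quat(q[[1,2,3,0]]).as_matrix() if q.size==4 else q
    d['p']=np.array(d['xyz']); return d
def ray(d,u,v):
    return d['R']@np.array([(u-d['cx'])/d['f'],(v-d['cy'])/d['f'],1])
def atz(d,u,v,z):
    r=ray(d,u,v); return d['p']+r*(z-d['p'][2])/r[2]
def proj(d,P):
    c=d['R'].T@(np.array(P)-d['p']); return d['cx']+d['f']*c[0]/c[2], d['cy']+d['f']*c[1]/c[2]
E
python3 - <<'E'
from h import *
for n in('side','top'):
    d=cap(n); cv2.imwrite(f'pics/{n}0.png',d['color'])
    print(n,{k:d[k] for k in d if k not in('color','R','p')})
print(sense())
E
```

```text
side {'vertical_fov': 49.727893984375825, 'cx': 317.0462114060819, 'cy': 195.71316438415695, 'xyz': array([480.73531117, 739.87567551, 854.30466887]), 'attitude': array([ 0.01156122, -0.03123006,  0.91135376, -0.41027473]), 'f': np.float64(431.57400287765086)}
top {'vertical_fov': 49.10834761271831, 'cx': 317.76061799215574, 'cy': 192.0857820484074, 'xyz': array([ 462.25915011, -131.32537203, 1530.04378336]), 'attitude': array([-0.0272691 ,  0.70753224, -0.7057784 ,  0.0230515 ]), 'f': np.float64(437.7626021821867)}
{'time_s': 0.1, 'joints': array([ 9.26604859e-01,  3.13418924e-01,  1.49834952e+00, -2.06808539e-05,
        1.33100874e+00, -2.23363077e-01]), 'dq': array([ 0.00057085,  0.00069008, -0.00217797,  0.00295534,  0.00113731,
        0.00156396]), 'tau': array([ 1.79613609e-03, -4.12892783e+01, -2.60140353e+01, -1.27554490e-04,
        2.95489044e-03,  3.04519801e-05]), 'eef_pos': array([214.33460302, 479.01567853, 238.78393202]), 'ee_rot': array([ 2.13416498e-04,  8.39199535e-01,  5.43823307e-01, -5.52568527e-04]), 'force': array([ 0.04735929, -0.37547014, -0.43525126]), 'wrist_torque': array([-0.10679098, -0.04882304,  0.04447745]), 'grip_width': 0.9981763914915944}
```

View pics/side0.png

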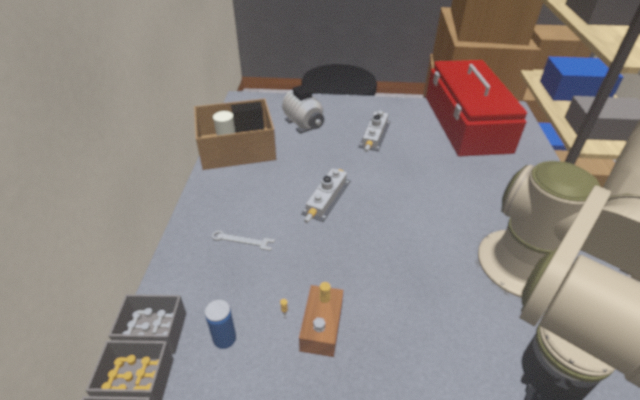

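View pics/top0.png

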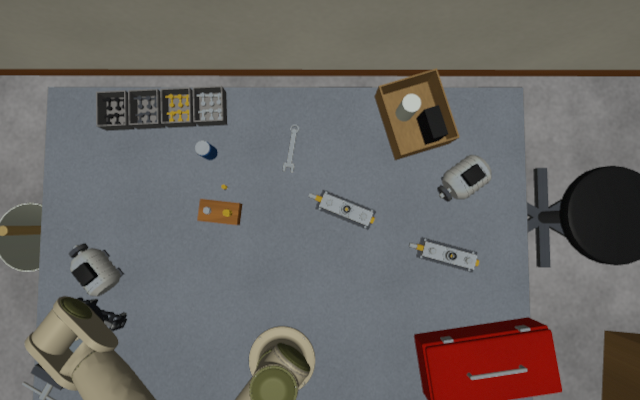

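The top picture shows the stand with the brass head at (226,212) and the plug at (206,211), and a small brass piece at (224,187). There are two manifolds, at (346,209) and (452,256). The side picture shows the same things: the head at (325,290), the small piece at (284,306), and the manifolds' couplings at (327,182) and (377,119). Candidates for the silencer are the head in the stand and the small loose piece. I'll measure both manifolds' distances from the base and check in a crop.

Run:
```python
from h import *
T=cap('top');S=cap('side')
print('base px',proj(T,[0,0,0]))
for n,u,v,z in[('A',346.5,209,75),('B',452,256,75),('head',226,212,100),('plug',206.5,211,73),('small',224,187,15),('can',205,147,110)]:
    P=atz(T,u,v,z); print(n,P.round(1),np.hypot(*P[:2]).round(1),'side px',np.round(proj(S,P),1))
for n,u,v,z in[('A',327,180,75),('B',377,118,75),('head',325,287,100),('plug',319,323,73),('small',284,304,40)]:
    print('side',n,atz(S,u,v,z).round(1))
a=cv2.resize(T['color'][180:240,185:385],None,fx=4,fy=4,interpolation=cv2.INTER_CUBIC)
b=cv2.resize(S['color'][270:360,270:360],None,fx=4,fy=4,interpolation=cv2.INTER_CUBIC)
c=cv2.resize(S['color'][160:250,295:385],None,fx=4,fy=4,interpolation=cv2.INTER_CUBIC)
o=np.zeros((600,800,3),np.uint8);o[:240]=a;o[240:,:360]=b;o[240:,400:760]=c
cv2.imwrite('pics/crop1.png',o)
```

```text
base px (np.float64(281.5511586503875), np.float64(358.9837440596847))
A [ 509.9 -218.1   75. ] 554.6 side px [327.9 177.6]
B [ 356.1 -565.    75. ] 667.8 side px [377.3 116.2]
head [498.3 177.1 100. ] 528.8 side px [324.7 285.4]
plug [502.1 248.   73. ] 560.0 side px [320.8 321.6]
small [587.3 203.9  15. ] 621.7 side px [283.6 316.3]
can [711.  247.7 110. ] 752.9 side px [217.8 304.9]
side A [ 511.9 -207.3   75. ]
side B [ 357.6 -553.    75. ]
side head [497.5 181.1 100. ]
side plug [505.7 251.6  73. ]
side small [587.1 188.8  40. ]
```

View pics/crop1.png

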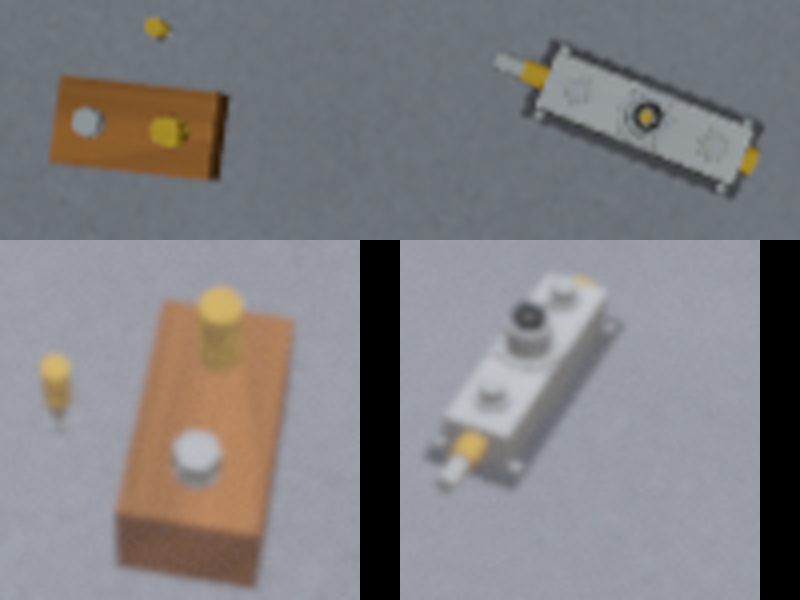

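The crop confirms the choice. The large brass silencer is in the stand at top pixel (226,212), and the small one stands loose at (224,187). The spare plug is at (206,211). Manifold A, with its mouth at (346.5,209), is nearest the base: 555 mm against 668 mm for the other. I'll refine both positions by matching silhouette centroids.

```bash
cat >> h.py <<'E'
def cyl(x,y,z0,z1,r):
    a=np.linspace(0,2*np.pi,40); return [[x+r*np.cos(t),y+r*np.sin(t),z] for t in a for z in(z0,z1)]
def hullc(d,pts):
    p=np.float32([proj(d,P) for P in pts]); m=cv2.moments(cv2.convexHull(p)); return np.array([m['m10'],m['m01']])/m['m00']
def blob(mask,u,v):
    n,l,s,c=cv2.connectedComponentsWithStats(mask.astype(np.uint8)); k=[i for i in range(1,n) if s[i,4]>4]
    k=min(k,key=lambda i:np.hypot(*(c[i]-[u,v]))); return c[k],s[k]
def fit(d,c,z0,z1,r,g):
    from scipy.optimize import least_squares
    return least_squares(lambda q:hullc(d,cyl(*q,z0,z1,r))-c,g,x_scale=1.).x
E
python3 - <<'E'
from h import *
T=cap('top');S=cap('side')
for d,n,uh,um in((T,'top',(226,212),(346.5,209)),(S,'side',(325,291),(327,180))):
    hsv=cv2.cvtColor(d['color'],cv2.COLOR_BGR2HSV); H,Sa,V=cv2.split(hsv)
    m=(H>18)&(H<32)&(Sa>110)
    c,s=blob(m,*uh); print(n,'head',c.round(2),s,fit(d,c,55,100,12,[500,178]).round(1))
    w=V.astype(int); u,v=map(int,um); print(w[v-8:v+9,u-8:u+9])
E
```

```text
top head [226.61 212.42] [222 209  10   8  66] [497.4 179.6]
[[158 158 158 157 159 158 147 131 112  87  82  77  76  79  86 104 114]
 [159 159 159 159 152 133 146 153 146 128 118  99  85  75  73  76  90]
 [158 158 160 158 147 139 149 139 147 151 146 135 126 112  98  86  76]
 [157 157 157 155 151 144 148 130 135 139 146 151 152 147 138 120  97]
 [158 157 154 151 142 136 132 123 104  97 114 134 149 154 146 143 134]
 [157 149 150 145 134 130  95  51  65  59  52  85 139 152 140 150 154]
 [158 145 148 131 142 104  54  89 121 103  58  38 116 139 148 153 155]
 [159 154 150 117 129  83  69 136 158 139  86  51  79 126 147 154 155]
 [158 150 150 108 122  83  75 149 164 147 109  64  93 139 150 146 153]
 [158 145 149 116 138 102  57 123 148 124  95  70 120 136 147 144 151]
 [159 142 147 138 135 126  81  70 100  67  45  84 138 137 146 153 153]
 [159 138 141 149 126 127 119  95  71  81 106 128 145 150 151 153 154]
 [145 139 141 146 137 121 125 117 115 129 134 147 150 152 154 154 154]
 [105 129 139 137 144 145 128 127 142 149 134 145 151 153 155 155 156]
 [ 73  84  99 103 122 140 149 148 148 144 141
[... 738 characters left out ...]
168 152 116  88  84  94  95  91  82 102 145 178 193 197 198]
 [167 167 169 157 130  96  80  85  84  82  83 105 144 178 193 200 201]
 [167 165 163 160 149 119  93  83  81  81  96 125 153 175 189 198 201]
 [167 166 157 156 155 144 128 122 121 121 133 146 160 173 183 196 201]
 [173 170 153 146 147 149 151 152 155 152 153 153 155 161 179 194 199]
 [178 173 154 130 124 134 142 149 149 148 146 140 141 154 177 192 199]
 [183 178 156 127 110 117 123 125 129 128 128 128 132 151 175 191 197]
 [186 182 159 126 112 112 113 119 119 121 124 122 130 152 177 189 192]
 [188 184 167 137 116 114 113 118 121 123 124 126 139 160 177 186 184]
 [180 181 174 158 138 126 124 122 126 126 130 139 152 171 182 183 171]]
```

```bash
cat >> h.py <<'E'
def dark(d,u,v,r=6,lo=60,hi=125):
    V=d['color'].max(2).astype(float); w=np.clip((hi-V)/(hi-lo),0,1)
    m=(w>.02).astype(np.uint8); yy,xx=np.mgrid[:400,:640]; k=np.hypot(xx-u,yy-v)<r
    w=w*k; return np.array([(w*xx).sum(),(w*yy).sum()])/w.sum()
E
python3 - <<'E'
from h import *
T=cap('top');S=cap('side')
c=dark(T,346.5,208.8,5.5); print('top',c,fit(T,c,66,75,13,[510,-215]))
c=dark(S,326.9,178.3,5); print('side',c,fit(S,c,66,75,13,[510,-215]))
s=sense(); q=s['ee_rot']; Rt=R.from_quat(q[[1,2,3,0]]).as_matrix()
t=np.array([498,178,200]); print('shift tool',(Rt.T@(t-s['eef_pos'])).round(1), 'xaxis deg',np.degrees(np.arctan2(Rt[1,0],Rt[0,0])))
E
```

```text
top [346.53329539 208.60102447] [ 511.34074601 -218.45918368]
side [326.74894693 178.90227464] [ 513.03298877 -217.78272714]
shift tool [-159.1  381.9   39.2] xaxis deg 65.89130981972303
```

Emit:
move_arm(
  rows=[
    [[-40,95,0,3,1],[-80,190,10,6,1],[-120,290,20,9,1],[-159,382,30,11.5,1],[-159,382,39,11.5,1],[-159,382,39,11.5,1],[-159,382,39,11.5,1],[-159,382,39,11.5,1],[-159,382,39,11.5,1]],
  ],
)

```text
time_s: 1.52
eef_pos: [497.8, 178.4, 200.3]
ee_rot: [-0.0, 1.0, -0.027, -0.0]
force: [-0.0, 0.7, 0.5]
grip_width: 1.001
```

Run:
```python
from h import *
d=cap('side'); cv2.imwrite('pics/s1.png',cv2.resize(d['color'][150:350,220:420],None,fx=3,fy=3,interpolation=cv2.INTER_CUBIC))
s=sense(); q=s['ee_rot']; Rt=R.from_quat(q[[1,2,3,0]]).as_matrix()
print(s['time_s'],s['eef_pos'],s['force'],s['grip_width']); print(Rt.round(3))
print('to grasp',(Rt.T@(np.array([498,178,69])-s['eef_pos'])).round(1))
```

```text
1.575 [497.6300663  178.77413474 200.45391348] [-0.14540105  0.17283789  0.52301177] 0.997509019368503
[[ 0.999 -0.053 -0.   ]
 [-0.053 -0.999  0.   ]
 [-0.    -0.    -1.   ]]
to grasp [  0.4   0.8 131.5]
```

View pics/s1.png

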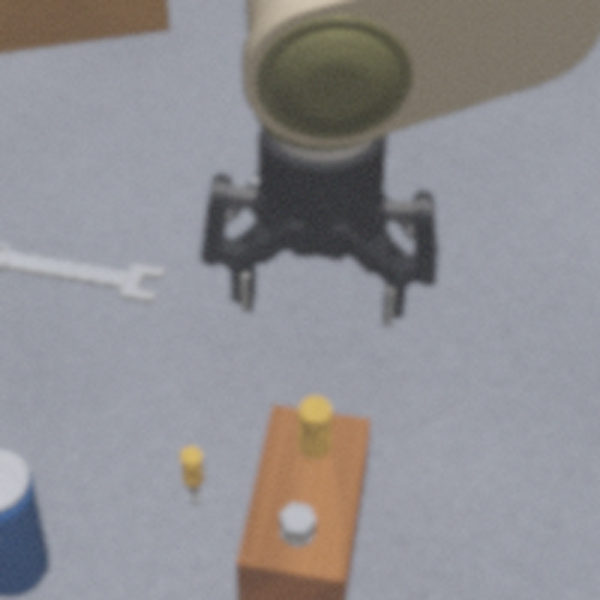

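The side view shows the open jaws centred above the head (crop pixel 315,410), and the fingers are clear of the plug and the small silencer. I'll descend and grip.

Emit:
move_arm(
  rows=[
    [[0,0.5,40,0,1],[0,0.5,80,0,1],[0,0.5,110,0,1],[0,0.5,130,0,1],[0,0.5,130,0,1],[0,0.5,130,0,1],[0,0.5,130,0,-1],[0,0.5,130,0,-1],[0,0.5,130,0,-1],[0,0.5,130,0,-1],[0,0.5,130,0,-1],[0,0.5,130,0,-1]],
  ],
  squeeze=60,
)

```text
time_s: 3.08
eef_pos: [497.7, 178.3, 70.8]
ee_rot: [-0.0, 1.0, -0.026, 0.0]
force: [-1.7, -0.0, 5.1]
grip_width: 0.267
```

Emit:
move_arm(
  rows=[
    [[0,0,-10,0,-1],[0,0,-25,0,-1],[0,0,-45,0,-1],[0,0,-70,0,-1],[0,0,-100,0,-1],[0,0,-130,0,-1],[0,0,-140,0,-1],[0,0,-140,0,-1],[0,0,-140,0,-1],[0,0,-140,0,-1]],
  ],
)

```text
time_s: 4.32
eef_pos: [497.4, 178.2, 209.8]
ee_rot: [0.0, 1.0, -0.026, -0.001]
force: [1.1, 0.0, -1.1]
grip_width: 0.265
```

Run:
```python
from h import *
s=sense(); q=s['ee_rot']; Rt=R.from_quat(q[[1,2,3,0]]).as_matrix()
print(s['time_s'],s['eef_pos'],s['force'],s['wrist_torque'],s['grip_width'])
print('to mouth',(Rt.T@(np.array([512,-218,210])-s['eef_pos'])).round(1))
```

```text
4.325 [497.35352431 178.19929438 209.83499118] [ 1.05456374  0.01816661 -1.14727348] [ 0.02247871 -0.02702049  0.02722703] 0.2651103155435643
to mouth [ 3.550e+01  3.949e+02 -1.000e-01]
```

Width 0.265 is about 23 mm and the lifted weight is about 1.1 N, so the silencer is held. I'll carry it over the mouth, at half height.

Emit:
move_arm(
  rows=[
    [[4,40,0,0,-1],[10,95,0,0,-1],[15,150,0,0,-1],[20,205,0,0,-1],[25,260,0,0,-1],[30,315,0,0,-1],[34,365,0,0,-1],[35.5,395,0,0,-1],[35.5,395,15,0,-1],[35.5,395,30,0,-1],[35.5,395,40,0,-1],[35.5,395,40,0,-1]],
  ],
)

```text
time_s: 5.82
eef_pos: [511.8, -217.2, 169.0]
ee_rot: [-0.0, 1.0, -0.026, -0.001]
force: [0.6, 0.2, -0.1]
grip_width: 0.265
```

Emit:
move_arm(
  rows=[
    [[0,0,0,0,-1],[0,0,0,0,-1],[0,0,0,0,-1],[0,0,0,0,-1]],
  ],
)

```text
time_s: 6.32
eef_pos: [511.8, -217.3, 169.2]
ee_rot: [-0.0, 1.0, -0.026, -0.001]
force: [-0.3, -0.3, -1.4]
grip_width: 0.265
```

Run:
```python
from h import *
s=sense(); q=s['ee_rot']; Rt=R.from_quat(q[[1,2,3,0]]).as_matrix()
p=s['eef_pos'];print(s['time_s'],p,s['force'],s['wrist_torque'],s['grip_width']);print(Rt.round(3))
S=cap('side');T=cap('top')
cv2.imwrite('pics/s2.png',cv2.resize(S['color'][100:220,260:400],None,fx=5,fy=5,interpolation=cv2.INTER_CUBIC))
for z in (-61,):
    print('pred tip',proj(S,p+[0,0,z]),'mouth',proj(S,[512,-218,75]))
print(proj(S,p+[0,0,-61+46]))
```

```text
6.325 [ 511.80475338 -217.2751129   169.17796329] [-0.34325469 -0.29147487 -1.4133043 ] [ 0.0383319  -0.00363281  0.00041553] 0.2650519481981429
[[ 0.999 -0.052 -0.003]
 [-0.052 -0.999  0.001]
 [-0.003 -0.001 -1.   ]]
pred tip (np.float64(327.4381903587524), np.float64(168.62319216661058)) mouth (np.float64(327.1441134639477), np.float64(177.63424964763027))
(np.float64(327.7831888467853), np.float64(155.3382289501807))
```

View pics/s2.png

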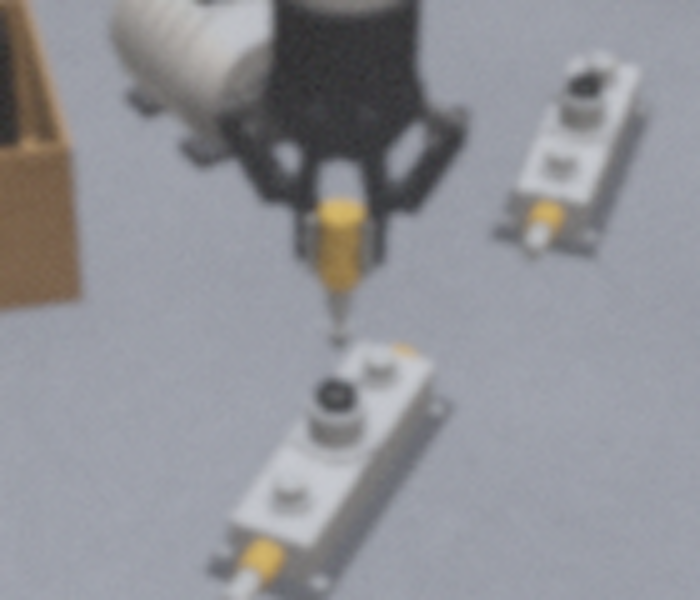

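The picture shows the silencer upright in the jaws. Its tip is at pixel (327.6,168.4), against (327.4,168.6) predicted, and the mouth ring is at about (327.2,178.5). I'll check the lateral offset numerically before lowering.

Run:
```python
from h import *
Vs=[]
for i in range(6):
    S=cap('side'); Vs.append(S['color'].astype(float))
I=np.mean(Vs,0); S['color']=I
p=sense()['eef_pos']; print(p)
V=I.max(2)
for v in range(158,171): 
    r=170-V[v,320:336]; r=np.clip(r-8,0,None); print(v, (r.sum()).round(), ((r*np.arange(320,336)).sum()/max(r.sum(),1)).round(2), V[v,321:335].round().astype(int))
hsv=cv2.cvtColor(I.astype(np.uint8),cv2.COLOR_BGR2HSV);H,Sa,_=cv2.split(hsv)
c,s=blob((H>18)&(H<32)&(Sa>110),328,149); print('head',c,s,fit(S,c,p[2]-61+46,p[2]-61+91,12,[510,-217]))
c=dark(S,326.9,178.3,5); print('collar',c,fit(S,c,66,75,13,[510,-215]))
for v in range(173,192): 
    r=np.clip(150-V[v,318:338],0,None); print(v,((r*np.arange(318,338)).sum()/max(r.sum(),1)).round(2),V[v,318:338].round().astype(int))
```

```text
[ 511.77374224 -217.2299439   169.03690067]
158 195.0 327.45 [166 166 162 151 136 129 131 132 133 140 150 161 162 164]
159 211.0 327.31 [167 167 164 155 136 120 120 124 130 142 157 163 164 165]
160 207.0 327.26 [167 166 164 156 138 120 119 122 130 146 159 165 164 165]
161 185.0 327.29 [166 166 164 158 143 124 119 122 134 149 160 164 165 165]
162 154.0 327.33 [168 167 165 161 149 132 122 125 139 153 162 164 164 165]
163 118.0 327.31 [168 168 168 165 155 139 126 129 146 159 165 165 165 166]
164 78.0 327.34 [168 168 167 166 161 148 133 136 154 164 167 166 166 165]
165 45.0 327.34 [168 169 166 165 162 155 144 146 159 166 167 166 166 165]
166 54.0 327.28 [168 167 166 162 157 152 147 147 154 161 164 167 167 167]
167 112.0 327.25 [167 167 166 162 150 138 135 137 144 156 165 170 170 170]
168 123.0 327.13 [168 168 166 163 152 135 125 130 146 162 175 180 180 178]
169 65.0 327.15 [168 168 168 165 160 148 137 142 158 174 186 190 190 190]
170 11.0 327.09 [168 168 166 166 164 160 157 159 171 185 193 193 192 194]
head [327.62765957 148.18085106] [324 141   8  16  94] [ 512.70996088 -218.74234831]
c
[... 1146 characters left out ...]
 150 148 143 143 156 179 194 200
 201 195]
185 326.01 [180 185 181 158 128 114 117 124 128 130 132 130 128 132 153 177 192 198
 196 185]
186 326.15 [185 189 184 162 129 112 112 117 120 123 125 124 125 131 154 178 192 195
 188 169]
187 326.28 [186 189 186 169 139 120 115 116 120 122 123 124 127 138 162 181 189 188
 175 152]
188 327.29 [184 182 183 177 160 140 127 123 123 125 127 131 138 154 173 184 184 174
 156 136]
189 333.75 [190 184 182 182 177 167 157 148 144 145 148 155 162 171 179 181 171 156
 138 127]
190 336.29 [200 194 188 184 182 179 176 173 170 171 174 178 178 178 178 170 156 140
 128 122]
191 335.96 [204 202 198 192 186 183 182 181 177 177 179 180 180 177 174 164 145 129
 124 122]
```

Stem column 327.3 against coupling column about 326.9 puts the mouth at roughly x 512.5, y -217.5. Lowering with the small correction to about 4 mm inside the mouth.

Emit:
move_arm(
  rows=[
    [[0.7,0.3,15,0,-1],[0.7,0.3,28,0,-1],[0.7,0.3,32,0,-1],[0.7,0.3,35,0,-1],[0.7,0.3,38,0,-1],[0.7,0.3,38,0,-1],[0.7,0.3,38,0,-1]],
  ],
)

```text
time_s: 7.6
eef_pos: [512.5, -217.6, 131.3]
ee_rot: [-0.0, 1.0, -0.026, -0.001]
force: [0.2, -0.1, -1.0]
grip_width: 0.263
```

Run:
```python
from h import *
s=sense(); print(s['eef_pos'],s['force'],s['wrist_torque'])
S=cap('side'); cv2.imwrite('pics/s3.png',cv2.resize(S['color'][140:200,297:357],None,fx=8,fy=8,interpolation=cv2.INTER_CUBIC))
```

```text
[ 512.45629236 -217.59648626  131.28057232] [ 0.15980936 -0.12024933 -1.0188382 ] [ 0.00817953  0.0196645  -0.00345309]
```

View pics/s3.png

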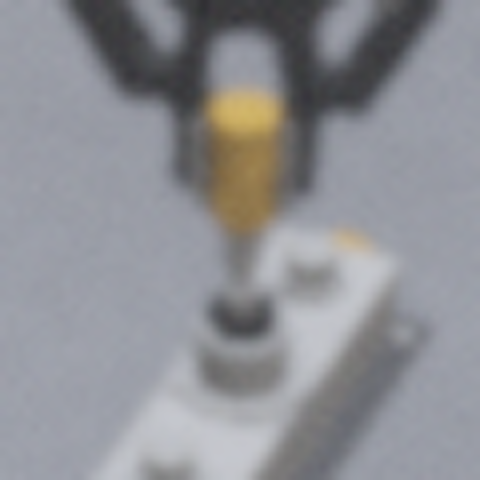

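The stem enters the mouth at crop pixel (240,300), centred on the collar, with no contact force. I'll go down in small steps and watch the force.

Emit:
move_arm(
  rows=[
    [[0,0,1,0,-1],[0,0,2,0,-1],[0,0,3,0,-1],[0,0,3,0,-1]],
  ],
)

```text
time_s: 8.15
eef_pos: [512.4, -217.6, 128.2]
ee_rot: [-0.0, 1.0, -0.026, -0.001]
force: [-0.1, 0.4, -1.5]
grip_width: 0.266
```

Emit:
move_arm(
  rows=[
    [[0,0,1,0,-1],[0,0,2,0,-1],[0,0,3,0,-1],[0,0,3,0,-1]],
  ],
)

```text
time_s: 8.65
eef_pos: [512.4, -217.5, 125.1]
ee_rot: [-0.0, 1.0, -0.026, -0.001]
force: [0.7, 0.5, -1.0]
grip_width: 0.264
```

Emit:
move_arm(
  rows=[
    [[0,0,1,0,-1],[0,0,2,0,-1],[0,0,2,0,-1]],
  ],
)

```text
time_s: 9.02
eef_pos: [512.3, -217.5, 123.0]
ee_rot: [-0.0, 1.0, -0.026, -0.001]
force: [0.1, 0.7, -1.5]
grip_width: 0.271
```

Emit:
move_arm(
  rows=[
    [[0,0,1,0,-1],[0,0,2,0,-1],[0,0,2,0,-1]],
  ],
)

```text
time_s: 9.4
eef_pos: [512.3, -217.5, 120.9]
ee_rot: [-0.0, 1.0, -0.026, -0.002]
force: [0.4, -0.7, -0.9]
grip_width: 0.264
```

Emit:
move_arm(
  rows=[
    [[0,0,1,0,-1],[0,0,2,0,-1],[0,0,2,0,-1]],
  ],
)

```text
time_s: 9.78
eef_pos: [512.2, -217.5, 118.8]
ee_rot: [-0.0, 1.0, -0.026, -0.002]
force: [-0.2, -0.3, -0.9]
grip_width: 0.268
```

Emit:
move_arm(
  rows=[
    [[0,0,1,0,-1],[0,0,2,0,-1],[0,0,2,0,-1]],
  ],
)

```text
time_s: 10.15
eef_pos: [512.4, -217.7, 117.1]
ee_rot: [-0.0, 1.0, -0.026, -0.001]
force: [-0.5, -0.1, 3.1]
grip_width: 0.266
```

Emit:
move_arm(
  rows=[
    [[0,0,1,0,-1],[0,0,1,0,-1]],
  ],
)

```text
time_s: 10.4
eef_pos: [512.6, -217.7, 116.3]
ee_rot: [-0.0, 1.0, -0.026, -0.001]
force: [0.1, -0.2, 3.9]
grip_width: 0.262
```

Emit:
move_arm(
  rows=[
    [[0,0,1,0,-1],[0,0,1,0,-1]],
  ],
)

```text
time_s: 10.65
eef_pos: [512.7, -217.8, 115.4]
ee_rot: [-0.0, 1.0, -0.026, -0.001]
force: [0.8, -0.5, 3.2]
grip_width: 0.265
```

Emit:
move_arm(
  rows=[
    [[0,0,1,0,-1],[0,0,1,0,-1]],
  ],
)

```text
time_s: 10.9
eef_pos: [512.7, -217.8, 114.4]
ee_rot: [0.0, 1.0, -0.026, -0.001]
force: [-1.0, 0.2, 4.4]
grip_width: 0.263
```

Emit:
move_arm(
  rows=[
    [[0,0,1,0,-1],[0,0,2,0,-1],[0,0,2,0,-1]],
  ],
)

```text
time_s: 11.28
eef_pos: [512.7, -217.7, 112.1]
ee_rot: [-0.0, 1.0, -0.026, -0.001]
force: [0.3, -0.6, 0.8]
grip_width: 0.27
```

Emit:
move_arm(
  rows=[
    [[0,0,1,0,-1],[0,0,2,0,-1],[0,0,2,0,-1]],
  ],
)

```text
time_s: 11.65
eef_pos: [512.5, -217.6, 109.8]
ee_rot: [-0.0, 1.0, -0.026, -0.001]
force: [-0.7, 0.1, 0.7]
grip_width: 0.265
```

Emit:
move_arm(
  rows=[
    [[0,0,1,0,-1],[0,0,2,0,-1],[0,0,2,0,-1]],
  ],
)

```text
time_s: 12.02
eef_pos: [512.5, -217.7, 107.8]
ee_rot: [-0.0, 1.0, -0.026, -0.001]
force: [-0.2, 0.1, 3.9]
grip_width: 0.261
```

Emit:
move_arm(
  rows=[
    [[0,0,1,0,-1],[0,0,1,0,-1]],
  ],
)

```text
time_s: 12.28
eef_pos: [512.6, -217.7, 106.8]
ee_rot: [-0.0, 1.0, -0.026, -0.001]
force: [0.2, 0.3, 4.1]
grip_width: 0.268
```

Emit:
move_arm(
  rows=[
    [[0,0,1,0,-1],[0,0,2,0,-1],[0,0,2,0,-1]],
  ],
)

```text
time_s: 12.65
eef_pos: [512.5, -217.7, 104.8]
ee_rot: [-0.0, 1.0, -0.026, -0.001]
force: [-0.5, -0.1, 4.7]
grip_width: 0.267
```

Emit:
move_arm(
  rows=[
    [[0,0,1,0,-1],[0,0,2,0,-1],[0,0,2,0,-1]],
  ],
)

```text
time_s: 13.02
eef_pos: [512.5, -217.7, 102.8]
ee_rot: [-0.0, 1.0, -0.026, -0.001]
force: [-0.5, 0.2, 3.0]
grip_width: 0.264
```

Emit:
move_arm(
  rows=[
    [[0,0,1,0,-1],[0,0,2,0,-1],[0,0,2,0,-1]],
  ],
)

```text
time_s: 13.4
eef_pos: [512.5, -217.7, 100.7]
ee_rot: [-0.0, 1.0, -0.026, -0.001]
force: [-0.5, -0.3, 4.4]
grip_width: 0.265
```

Emit:
move_arm(
  rows=[
    [[0,0,1,0,-1],[0,0,1,0,-1]],
  ],
)

```text
time_s: 13.65
eef_pos: [512.5, -217.7, 99.8]
ee_rot: [-0.0, 1.0, -0.026, -0.001]
force: [-0.9, -0.4, 4.9]
grip_width: 0.26
```

Emit:
move_arm(
  rows=[
    [[0,0,0.7,0,-1],[0,0,0.7,0,-1]],
  ],
)

```text
time_s: 13.9
eef_pos: [512.5, -217.7, 99.2]
ee_rot: [-0.0, 1.0, -0.026, -0.001]
force: [-1.9, -0.1, 5.2]
grip_width: 0.265
```

Emit:
move_arm(
  rows=[
    [[0,0,0.7,0,-1],[0,0,0.7,0,-1]],
  ],
)

```text
time_s: 14.15
eef_pos: [512.5, -217.7, 98.6]
ee_rot: [-0.0, 1.0, -0.026, -0.001]
force: [-1.6, 0.3, 5.6]
grip_width: 0.264
```

Emit:
move_arm(
  rows=[
    [[0,0,0.7,0,-1],[0,0,0.7,0,-1]],
  ],
)

```text
time_s: 14.4
eef_pos: [512.5, -217.7, 98.1]
ee_rot: [-0.0, 1.0, -0.026, -0.001]
force: [-1.4, 0.5, 6.2]
grip_width: 0.268
```

Emit:
move_arm(
  rows=[
    [[0,0,0.7,0,-1],[0,0,0.7,0,-1]],
  ],
)

```text
time_s: 14.65
eef_pos: [512.6, -217.7, 97.8]
ee_rot: [-0.0, 1.0, -0.026, -0.001]
force: [-1.2, 0.8, 7.6]
grip_width: 0.265
```

Emit:
move_arm(
  rows=[
    [[0,0,0.5,0,-1],[0,0,0.5,0,-1]],
  ],
)

```text
time_s: 14.9
eef_pos: [512.6, -217.8, 97.8]
ee_rot: [0.0, 1.0, -0.026, -0.001]
force: [-2.3, -0.1, 8.8]
grip_width: 0.267
```

Emit:
move_arm(
  rows=[
    [[0,0,1,0,-1],[0,0,1,0,-1]],
  ],
)

```text
time_s: 15.15
eef_pos: [512.7, -217.8, 97.6]
ee_rot: [0.0, 1.0, -0.026, -0.001]
force: [-2.8, 1.0, 12.3]
grip_width: 0.267
```

Emit:
move_arm(
  rows=[
    [[0,0,1.5,0,-1],[0,0,1.5,0,-1]],
  ],
)

```text
time_s: 15.4
eef_pos: [512.8, -217.9, 97.5]
ee_rot: [0.001, 1.0, -0.026, -0.0]
force: [-4.8, 2.4, 16.8]
grip_width: 0.263
```

The TCP stays at 97.5 while the force climbs to 17 N. That is more than sliding plus spring can give, so the stem has bottomed, at a tip depth of about 38 mm. Next I'll rise about 5 mm to the lock and then tug.

Emit:
move_arm(
  rows=[
    [[0,0,1.5,0,-1],[0,0,1.5,0,-1],[0,0,0,0,-1],[0,0,-2,0,-1],[0,0,-4,0,-1],[0,0,-4,0,-1]],
  ],
)

```text
time_s: 16.15
eef_pos: [512.6, -217.8, 101.5]
ee_rot: [0.0, 1.0, -0.026, -0.001]
force: [-2.6, 0.1, 4.4]
grip_width: 0.263
```

Emit:
move_arm(
  rows=[
    [[0,0,-1,0,-1],[0,0,-1,0,-1]],
  ],
)

```text
time_s: 16.4
eef_pos: [512.6, -217.7, 102.4]
ee_rot: [0.0, 1.0, -0.026, -0.001]
force: [-2.7, 0.5, 3.9]
grip_width: 0.265
```

Emit:
move_arm(
  rows=[
    [[0,0,-0.7,0,-1],[0,0,-0.7,0,-1]],
  ],
)

```text
time_s: 16.65
eef_pos: [512.6, -217.7, 103.0]
ee_rot: [0.0, 1.0, -0.026, -0.001]
force: [-0.6, 0.8, 2.6]
grip_width: 0.262
```

Emit:
move_arm(
  rows=[
    [[0,0,-0.7,0,-1],[0,0,-0.7,0,-1]],
  ],
)

```text
time_s: 16.9
eef_pos: [512.4, -217.6, 103.1]
ee_rot: [0.0, 1.0, -0.026, -0.001]
force: [-0.0, -0.2, -5.1]
grip_width: 0.267
```

Emit:
move_arm(
  rows=[
    [[0,0,-0.7,0,-1],[0,0,-0.7,0,-1]],
  ],
)

```text
time_s: 17.15
eef_pos: [512.3, -217.5, 103.2]
ee_rot: [-0.0, 1.0, -0.026, -0.001]
force: [1.7, -0.8, -9.3]
grip_width: 0.263
```

Emit:
move_arm(
  rows=[
    [[0,0,-0.8,0,-1],[0,0,-0.8,0,-1]],
  ],
)

```text
time_s: 17.4
eef_pos: [512.2, -217.4, 103.4]
ee_rot: [-0.0, 1.0, -0.026, -0.002]
force: [3.7, -1.2, -15.6]
grip_width: 0.266
```

It locks at 103.3, with 14 N of net tug. I'll hold the tug for over half a second.

Emit:
move_arm(
  rows=[
    [[0,0,-0.6,0,-1],[0,0,-0.6,0,-1],[0,0,-0.6,0,-1],[0,0,-0.6,0,-1],[0,0,-0.6,0,-1],[0,0,-0.6,0,-1]],
  ],
)

```text
time_s: 18.15
eef_pos: [512.1, -217.4, 103.4]
ee_rot: [-0.001, 1.0, -0.026, -0.002]
force: [4.3, -2.3, -16.9]
grip_width: 0.266
```

Run:
```python
from h import *
s=sense(); print(s['time_s'],s['eef_pos'],s['force'],s['ee_rot'])
```

```text
18.15 [ 512.13261218 -217.37134138  103.41085115] [  4.30109011  -2.29458945 -16.91549503] [-5.19621645e-04  9.99666753e-01 -2.57537252e-02 -1.69053257e-03]
```

The tug held at about 15 N for over 0.7 s with no movement. I'll relax, open and retreat.

Emit:
move_arm(
  rows=[
    [[0.3,0.3,0.4,0,-1],[0.3,0.3,0.6,0,-1],[0.3,0.3,0.6,0,-1]],
  ],
)

```text
time_s: 18.52
eef_pos: [512.4, -217.7, 103.2]
ee_rot: [-0.0, 1.0, -0.026, -0.002]
force: [0.2, -0.5, -6.7]
grip_width: 0.258
```

Emit:
move_arm(
  rows=[
    [[0,0,0,0,-0.2],[0,0,0,0,0.2],[0,0,0,0,0.6],[0,0,0,0,1],[0,0,0,0,1],[0,0,0,0,1],[0,0,-30,0,1],[0,0,-70,0,1],[0,0,-120,0,1],[0,0,-150,0,1],[0,0,-150,0,1]],
  ],
)

```text
time_s: 19.9
eef_pos: [513.5, -218.2, 255.3]
ee_rot: [0.001, 1.0, -0.026, 0.0]
force: [-0.1, -0.2, -0.4]
grip_width: 0.999
```

Run:
```python
from h import *
s=sense(); print(s['time_s'],s['eef_pos'],s['force'],s['grip_width'])
S=cap('side'); p=np.array([512.5,-217.7])
hsv=cv2.cvtColor(S['color'],cv2.COLOR_BGR2HSV);H,Sa,_=cv2.split(hsv)
print('pred top-centre',proj(S,[*p,75-33+91]),'head hull',hullc(S,cyl(*p,88,133,12)),blob((H>18)&(H<32)&(Sa>110),327,167))
cv2.imwrite('pics/s4.png',S['color'])
```

```text
19.9 [ 513.47185619 -218.20800328  255.30045995] [-0.14963204 -0.23569592 -0.42146169] 0.9991542995833428
pred top-centre (np.float64(327.3787622409833), np.float64(161.43537335714453)) head hull [327.21706138 167.77518443] (array([326.90196078, 166.62745098]), array([325, 161,   5,  14,  51], dtype=int32))
```

View pics/s4.png

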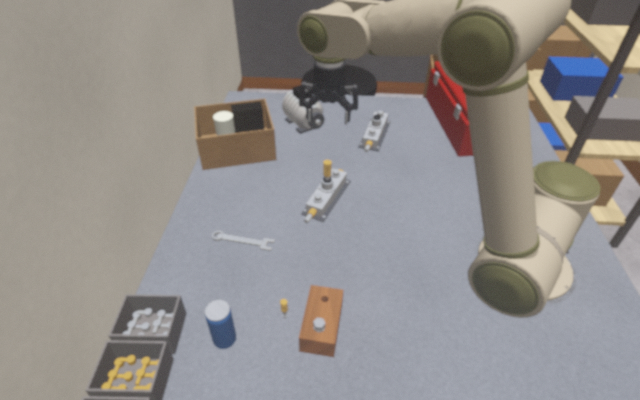

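The silencer stands upright in the coupling at pixel (327,167), within about 1 px of prediction. The gripper is clear. The plug (319,323), wrench and can are where they were. I'll hand it in.

```bash
python3 -c "
from rig import ctrl; print(ctrl.finish_job())"
```

```text
the job is handed in; nothing more can be done
None
```

The large brass silencer is locked in the coupling of the manifold nearest the base, and I've handed the job in. No verdict was reported.

- **Push home:** the TCP stopped at z = 97.5 mm (tip about 38 mm deep), where the force rose to about 17 N with no further travel. A last push of about the same size was not read separately. The highest force I read was about 18 N net, under the 30 N limit. I couldn't read the valve disc directly. The stem rose 5 to 6 mm before it locked, which matches the expected 5 mm.
- **Tug:** it locked at TCP z = 103.3 mm and held about 15 N net (16.9 N on the sensor) for over 0.7 s without moving. That is a little more than the 12 N you asked for.
- **Release:** the gripper is open and about 150 mm above, with the force reading near zero. In the last picture the silencer stands upright, with the head within about 1 px of where I predicted it. The plug, wrench and oil can look unmoved.
- **Disagreements:** the two cameras differed by 1 to 3 mm on positions, so I used values in between. The stem entered the mouth with no side force. Side force reached about 5 N while it was bottomed and during the tug, then eased when I relaxed before opening.

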